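# Fit the panel filter into the filter box and latch it

## Robot

A 6-joint arm with a two-finger parallel gripper is mounted at the origin on a cart in front of the work surface, level with it; the furniture and walls round the work are solid. World frame = base frame: x ahead of the robot, y to its left, z up, the work surface at z = 0. Lengths are in mm, angles in rad, forces in N, time in s.
With the tool pointing down it reaches from about 225 to 875 mm from the base axis. Payload 3.4 kg.
Tool frame: the origin (TCP) lies at the very end of the fingers, on their centre line; the grasp point (between the pads) lies bot.tcp_to_grasp behind it (bot.tcp_to_grasp is the distance from the TCP to the grasp point, in mm); z points along the fingers, y is the line along which they close (so a half turn about z gives the same grasp; the last joint's range is limited). The gripper opens to 85 mm and grips with 20 to 120 N. Pads are 22 mm wide; open, the fingers measure 114 mm over their backs; the gripper's body (76 mm by 85 mm) begins 54 mm behind the grasp point. The pads swing forward as they close: fully open they stand 13 mm farther back than shut.
Start: joints at [-0.121, 0.276, 1.505, -0, 1.361, -0.121], TCP at [575.033, -0.009, 231.328] pointing down, gripper open.
Joint ranges: [-2.89, 2.89], [-0.75, 2.08], [0.22, 2.7], [-1.18, 4.32], [0.11, 2.71], [-2.7, 2.7]. Speed limits (rad/s): [2.57, 2.57, 3.14, 3.14, 3.14, 3.14].

## Interface

Orientations are given as a unit quaternion [w, x, y, z].
In Python, from plant import bot gives the robot as it stands. The module is installed in compiled form; this text tells all that it offers.
- The arm moves only by the shell command python3 -m creep 'ROWS' [FORCE]. ROWS is JSON, a list that holds one entry, the list of rows, each a list of 5 numbers: the gripper's target within -1 to 1 (shut at 1, half-way at 0, fully open at -1), then the shift along the tool's x, y, z each as a share of 40 mm, from -1 to 1, then the turn about the tool's z as a share of 180 degrees, from -1 to 1. In form: [[[jaw, tx, ty, tz, roll], ...]]. A call has 1 to 12 rows; each row shifts and turns the commanded pose from where the row before left it, along the tool's axes as they then stand; what a row does not reach is not made up. A row lasts 1/8 s, in which the tool goes at most 62.5 mm and 10.7 degrees, less where a joint would pass 70% of its speed; a pose out of reach is approached as far as the arm can. A call with a number of a shift or a turn outside -1 to 1 is refused whole. A call with a gripper value outside its range is refused whole. The fingers move at their own pace and stop on an object; FORCE is the grip in N (left out, the last holds). Time passes only in rows, so rows that do not move let the fingers close. It gives the time, the measured TCP pose, the force, the opening and the grip force at its end, in the units of the state.
- bot.observe(): the state, without advancing time (a new reading comes with each control period).
- bot.camera(name): name is "scene" or "side" or "wrist"; returns a dict with "image" (480x640x3 uint8, red, green, blue), "fovy" (degrees; the focal length in pixels is half the picture's height over the tangent of half this angle, whatever the lens; pixels are square), "cx", "cy" (the principal point, pixels), "world_from_camera" (4x4, takes a point from camera to world coordinates); the wrist camera has in their place "tool_from_camera" (4x4, takes a point from camera to tool coordinates, whose origin is the TCP and whose axes are the flange's). Camera axes: x right, y up, looking along -z (the intrinsics and any distortion apply to the point x, -y, -z); pixel columns grow to the right and rows downward; lengths in mm; the calibration is good to about 2 mm. The wrist camera is an equidistant fisheye: a pixel r from the principal point sees the ray r / f radians off the axis. A picture is of the moment at which its call begins: read the wrist's pose just before it. There is no depth.
- bot.sign_off(): hands the job in; it is judged then, once.
The state is a dict: "time": time; "qpos": joint angles; "joint_velocities": joint speeds; "tau": joint torques, N m; "tool_pos": TCP position; "ee_rot": TCP orientation; "wrist_force": force on the tool from outside, world axes, zero at the start; "torque": the same for the moment, N m; "finger_gap": finger opening in mm; "grasp_force": force on a finger pad.
Only numpy, scipy, OpenCV 4.12 (cv2) and the standard library are available. Lean on these libraries where they do the work, as an engineer would, in place of code of your own. Each camera call takes 0.05 s, during which the arm holds its last target. There are 200 camera calls.

## Task

Fit the clean white panel filter into the open grey filter box: hook its tongue under the fixed lip at the far end of the box, swing the other end down until the frame lies flat on its seat, and only then slide the red latch all the way in over the frame's edge and let go. Leave the dirty filter and the other things on the cart where they are.

Things in the scene. Friction and masses are not known exactly. Their poses are not given: they have to be found in the camera images.
- filter_box: Grey metal filter box, fixed down, 208 x 132 x 46 mm plus a hose port. Origin on the cart's top under the seat's centre; +x along the box from the red latch to the lip, +z up. Recess open above, 134 x 110 mm (x -65 to +69, y -55 to +55 mm), near and side walls 42 mm high. The lip at the +x end leaves only 122 mm of it open, so the 128 mm long filter goes in tilted (about 20 degrees), tongue first.
- seat (a point): Centre of the box's seat at seat height, 34 mm above the cart; axes as the box. The seat is a black rubber ledge along the sides (y beyond +-48 mm, x up to +48) and the near end (x below -55), round a 28 mm deep well; no ledge under the lip. Home, the filter's frame lies flat on it with 3 mm play at each end and side, filter centred here, its grip's centre 21 mm above this point.
- lip_edge (a point): Middle of the lower edge of the box's lip: 57 mm along x from the seat's centre, 6 mm above the seat; axes as the box. The lip is a dark steel bar, 6 mm thick; it crosses the whole width and overhangs the recess by 12 mm; the recess's end wall stands 12 mm beyond this point.
- latch_grip (a point): Centre of the upright thumb grip of the red slide latch on the platform at the box's -x end: 12 mm along x, 24 mm wide, its top 9 mm above this point; guides beside it and a strap ahead of it reach up to 6.5 mm below this point. Fully open it lies 94 mm on the -x side of the seat's centre, 23 mm above the seat. Axes as the box.
- latch (a joint): Slide of the red latch in m: 0 fully open (it starts at 0 to 0.003, clear of the recess), 0.016 fully in (bolt over the edge of the filter's frame). It moves along the box's +x, towards the lip, against about 2 N of friction, and stays where it is left. The bolt runs 2.5 mm above a frame that is home and is blocked by one that stands 3 mm or more too high.
- filter_grip (a point): Centre of the moulded grip of the clean filter (white pleats, blue frame, 0.15 to 0.31 kg): an upright rib 14 mm thick along x, 52 mm long along y, its top 15 mm above and its foot 15 mm below this point, in mid filter. +x to the tongue, +z up as it stands on its pleats. Frame 114 x 104 x 6 mm (x -62 to +52), underside 21 mm below; pleats 84 x 80 mm (x -46 to +38) down to 43 mm below.
- filter_tongue (a point): Middle of the tip of the clean filter's tongue, half-way through its thickness: 66 mm along x from the grip's centre and 19 mm below it; axes as the grip. The tongue is 14 mm long, 84 mm wide, 4 mm thick, flush with the frame's underside.
- dirty_centre (a point): Centre of the dirty filter, of the same shape with brown pleats and a dark frame, lying beyond the box; leave it alone. 20 mm above its underside.
- spanner: Combination spanner lying on the cart, 193 mm long; leave it alone.
- bearing: Ball bearing lying flat, 62 mm across, 16 mm high; leave it alone.
- tape: Roll of brown tape lying flat, 100 mm across, 25 mm high; leave it alone.
- fitting: Brass pipe fitting standing upright, 24 x 27 x 34 mm; leave it alone.
- blue_carton: Lower of two blue cartons stacked at the back right, 70 x 111 x 40 mm; leave it alone.
- carton_b: White and blue carton at the back left, 72 x 93 x 88 mm; leave it alone.
- blue_carton_2: Upper of the two blue cartons, of the same size; leave it alone.

How it is judged:
By the outcome, as a careful person would: the job done as asked, in the order asked, and still so for the second after the job is handed in, with the robot touching nothing.
It also fails if it takes over 50 s, if anything falls off the work surface, if the arm or the gripper's body presses on something with over 40 N, if the wrist force passes 120 N, or if a joint passes its speed limit or range.

## Working session

There is one attempt and no reset: what is moved stays moved. The work goes in short steps, Python scripts to look and compute and a shell command to move; the robot and the scene stay as the last step left them, time stands still between calls to the robot, and variables do not carry over. Pictures are saved under pics/ and viewed, at most 10 in all, crops included, and the job is handed in when it is done.

```bash
mkdir -p pics; python3 - <<'E'
from plant import bot
import cv2,numpy as np
o=bot.observe();print(o,bot.tcp_to_grasp)
for n in("scene","side","wrist"):
    c=bot.camera(n);cv2.imwrite(f"pics/{n}0.png",c["image"][:,:,::-1])
    print(n,{k:(np.round(v,4).tolist() if k!="image" else 0) for k,v in c.items()})
E
```

```text
{'time': 0.0, 'qpos': array([-1.20991856e-01,  2.76550364e-01,  1.50616217e+00,  5.47470784e-06,
        1.36066787e+00, -1.21012053e-01]), 'joint_velocities': array([ 0.00093021, -0.0012395 , -0.00087003, -0.00107693, -0.00149711,
        0.00037753]), 'tau': array([ 6.20495921e-04, -4.16768074e+01, -2.45808578e+01, -1.52056768e-04,
        1.11346930e-02,  1.69860516e-05]), 'tool_pos': array([5.74464235e+02, 6.64011875e-02, 2.30453578e+02]), 'ee_rot': array([-7.05389581e-04,  7.07099763e-01,  7.07113234e-01, -5.49042472e-04]), 'wrist_force': array([ 0.53906588, -0.11319104, -0.6172608 ]), 'torque': array([ 0.01439825, -0.00424232,  0.01018749]), 'grasp_force': 0.0, 'finger_gap': 86.02495252064865} 18.700000000000003
scene {'image': 0, 'fovy': 47.4562, 'cx': 318.038, 'cy': 238.3635, 'world_from_camera': [[0.5969, 0.5444, -0.5893, 20.7063], [-0.8023, 0.4003, -0.4429, -405.7254], [-0.0052, 0.7372, 0.6757, 703.5186], [0.0, 0.0, 0.0, 1.0]]}
side {'image': 0, 'fovy': 43.1832, 'cx': 324.404, 'cy': 245.4779, 'world_from_camera': [[-0.9191, 0.2103, -0.3332, 169.3327], [-0.394, -0.4971, 0.7731, 899.0139], [-0.0031, 0.8418, 0.5398, 679.9604], [0.0, 0.0, 0.0, 1.0]]}
wrist {'image': 0, 'fovy': 65.7065, 'cx': 323.7504, 'cy': 235.5521, 'tool_from_camera': [[-0.0006, 0.9456, 0.3253, 84.2588], [1.0, 0.0006, 0.0, 0.1266], [-0.0002, 0.3253, -0.9456, -142.8444], [0.0, 0.0, 0.0, 1.0]]}
```

View pics/scene0.png

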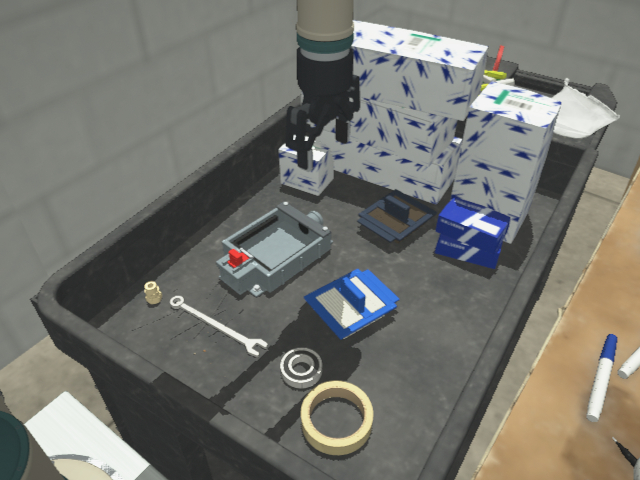

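View pics/wrist0.png

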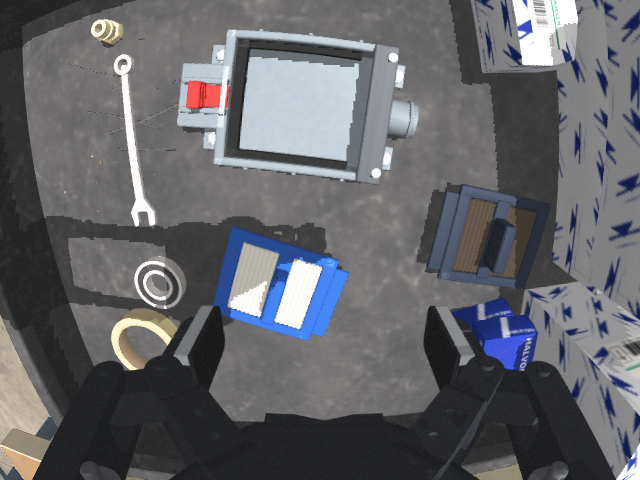

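View pics/side0.png

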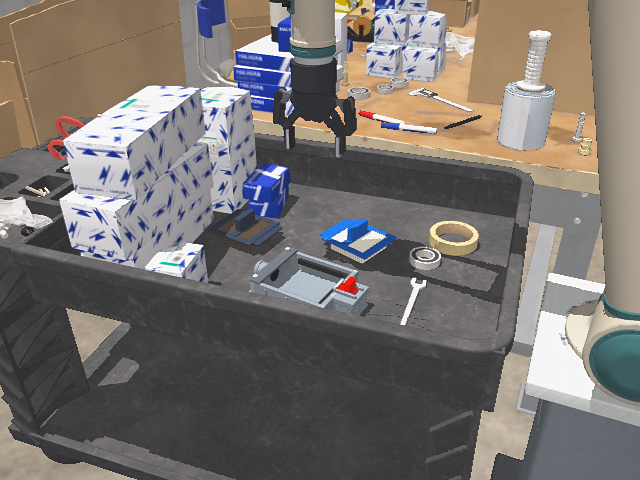

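The scene shows the box left of centre and the clean filter in front of it. In the wrist view the box spans (180–418, 30–185), with the red latch at (203,95) on the left and the lip at (375,110) on the right. The filter is at (280,283) with its tongue lower right, at (335,300). I'll enlarge that area next.

```bash
cat > h.py <<'E'
import numpy as np
from scipy.spatial.transform import Rotation as R
def pose(o):
    w,x,y,z=o["ee_rot"];T=np.eye(4);T[:3,:3]=R.from_quat([x,y,z,w]).as_matrix();T[:3,3]=o["tool_pos"];return T
def wrist(px,z,c,T):
    """pixels -> world points at height z, equidistant fisheye"""
    f=240/np.tan(np.radians(c["fovy"]/2));d=np.array(px,float)-[c["cx"],c["cy"]]
    r=np.linalg.norm(d,axis=1,keepdims=True)+1e-9;t=r/f
    v=np.hstack([d/r*np.sin(t)*[1,-1],-np.cos(t)])
    M=T@c["tool_from_camera"];v=v@M[:3,:3].T;p=M[:3,3]
    return p+v*((np.reshape(z,(-1,1))-p[2])/v[:,2:])
def pin(px,z,c):
    f=240/np.tan(np.radians(c["fovy"]/2));d=(np.array(px,float)-[c["cx"],c["cy"]])/f
    M=c["world_from_camera"];v=np.c_[d[:,0],-d[:,1],-np.ones(len(d))]@M[:3,:3].T;p=M[:3,3]
    return p+v*((np.reshape(z,(-1,1))-p[2])/v[:,2:])
E
python3 - <<'E'
import cv2
im=cv2.imread("pics/wrist0.png")[20:350,170:430]
cv2.imwrite("pics/w0c.png",cv2.resize(im,(468,594),interpolation=cv2.INTER_CUBIC))
E
```

```text
(no output)
```

View pics/w0c.png

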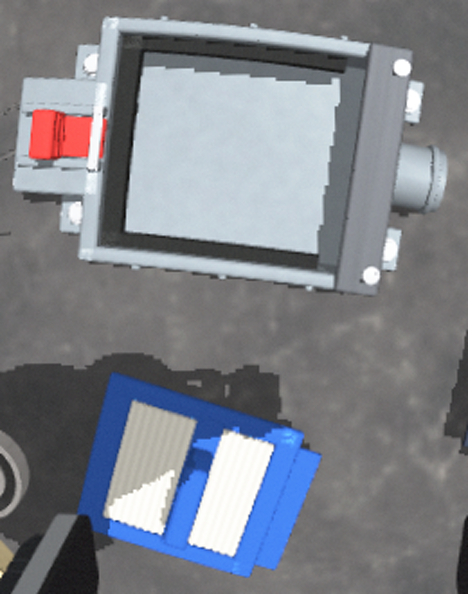

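```bash
cat >m.py <<'E'
from plant import bot
from h import *
c=bot.camera("wrist");T=pose(bot.observe())
g=lambda a:np.array(a)/1.8+[170,20]
def ang(v):return np.degrees(np.arctan2(v[1],v[0]))
L=wrist(g([(372,45),(335,292),(411,50),(377,295)]),46,c,T);print("lip",L.round(1).tolist())
N=wrist(g([(104,17),(79,258)]),42,c,T);print("near",N.round(1).tolist())
G=wrist(g([(32,110),(64,113),(62,160),(30,155)]),66,c,T);print("latch",G.round(1).tolist())
F=wrist(g([(112,374),(79,510),(303,430),(250,577)]),28,c,T);print("frame",F.round(1).tolist())
t=wrist(g([(321,455),(273,571)]),26,c,T);print("tongue",t.round(1).tolist())
d=lambda a,b:np.linalg.norm((a-b)[:2]).round(1)
print("lip len",d(L[0],L[1]),"lip w",d(L[0],L[2]),d(L[1],L[3]),"near w",d(N[0],N[1]),"frame",d(F[0],F[1]),d(F[2],F[3]),d(F[0],F[2]),d(F[1],F[3]),"tongue",d(*t))
e=L[:2].mean(0);n=N.mean(0);print("box yaw",ang((e-n)[:2]),ang((L[0]-L[1])[:2])-90,ang((L[2]-L[3])[:2])-90,ang((N[0]-N[1])[:2])-90,"lip-near",d(e,n),"lip-latch",d(e,G.mean(0)))
r=F[:2].mean(0);f=F[2:].mean(0)
print("filt yaw",ang((f-r)[:2]),ang((F[0]-F[1])[:2])-90,ang((F[2]-F[3])[:2])-90,ang((t[0]-t[1])[:2])-90)
u=(f-r)[:2]/np.linalg.norm((f-r)[:2]);print("grip",r[:2]+62*u,f[:2]-52*u,t.mean(0)[:2]-66*u)
b=np.mean([(e-n)[:2]/np.linalg.norm((e-n)[:2])],0);print("seat",e[:2]-57*b,G.mean(0)[:2]+94*b)
E
python3 m.py
```

```text
lip [[620.4, 145.5, 46.0], [603.7, 22.2, 46.0], [639.5, 144.1, 46.0], [624.9, 20.9, 46.0]]
near [[489.5, 163.8, 42.0], [473.5, 40.6, 42.0]]
latch [[460.1, 116.2, 66.0], [476.1, 113.3, 66.0], [474.6, 91.0, 66.0], [458.5, 94.6, 66.0]]
frame [[483.4, -26.3, 28.0], [454.1, -113.1, 28.0], [589.3, -59.4, 28.0], [557.8, -159.3, 28.0]]
tongue [[599.9, -75.8, 26.0], [572.2, -156.0, 26.0]]
lip len 124.5 lip w 19.2 21.2 near w 124.3 frame 91.6 104.7 110.9 113.6 tongue 84.8
box yaw -8.018770056974395 -7.724440592420237 -6.772903508474258 -7.408869957786564 lip-near 131.8 lip-latch 146.1
filt yaw -20.687013699505282 -18.664273025047706 -17.472613901176786 -19.050451279469925
grip [526.71597232 -91.64308881] [524.91508572 -90.96305689] [524.29931659 -92.54754752]
seat [555.58434043  91.79353874] [560.39818022  90.66333212]
```

```bash
python3 -m creep '[[[-1,-0.59,-0.315,0.7,0],[-1,-0.59,-0.315,0.7,0],[-1,-0.59,-0.315,0.7,0],[-1,-0.59,-0.315,0.7,0],[-1,0,0,0,-0.05],[-1,0,0,0,-0.05],[-1,0,0,0,-0.05],[-1,0,0,0,-0.05],[-1,0,0,0,-0.05],[-1,0,0,0,-0.05],[-1,0,0,0,-0.05],[-1,0,0,0,-0.05]]]'; python3 - <<'E'
from plant import bot
from h import *
import cv2
o=bot.observe();c=bot.camera("wrist");cv2.imwrite("pics/w1.png",c["image"][:,:,::-1])
T=pose(o);print(o["tool_pos"],np.degrees(np.arctan2(T[1,1],T[0,1])),o["qpos"])
E
```

```text
time: 1.7
tool_pos: [524.5, -94.4, 119.2]
ee_rot: [-0.0, 0.154, 0.988, 0.0]
wrist_force: [-0.1, -0.4, -0.7]
finger_gap: 85.2
grasp_force: 0.0
[524.51723914 -94.36783943 119.17265348] 72.30078320257206 [-3.08595273e-01  3.02257499e-01  1.76674621e+00 -1.04240573e-05
  1.07284860e+00 -1.57047701e+00]
```

View pics/w1.png

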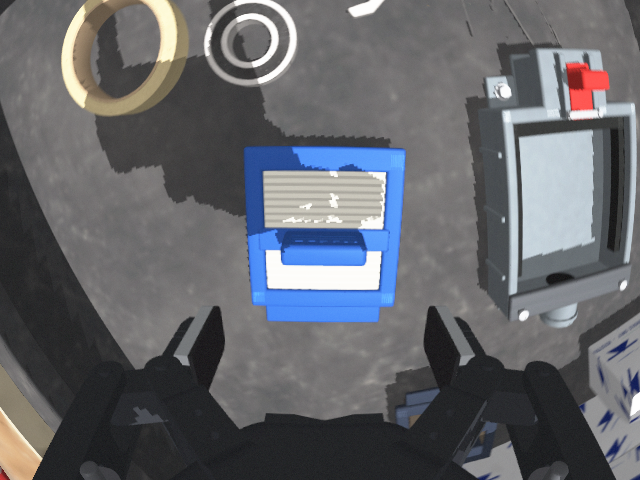

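The filter stands aligned with the hand: its rear edge is at row 149, the tongue tip at row 321, and the rib top spans about (283–366, 246–265). The box is on the right, latch at (583,85), lip bar from (512,310) to (632,280).

```bash
cat >m2.py <<'E'
from plant import bot
from h import *
c=bot.camera("wrist");T=pose(bot.observe());T0=T[:3,3]
def tool(p):return ((np.atleast_2d(p)-T0)@T[:3,:3]).round(1).tolist()
w=lambda px,z:tool(wrist(px,z,c,T))
print("frame",w([(246,148),(405,150),(395,306),(253,304)],28))
print("tongue",w([(268,321),(380,321)],26))
print("rib",w([(283,246),(366,246),(363,265),(284,265)],58))
E
python3 m2.py
```

```text
frame [[62.2, -49.0, 91.2], [60.9, 52.2, 91.2], [-51.1, 52.4, 91.2], [-49.4, -51.2, 91.2]]
tongue [[-65.1, -41.4, 93.2], [-65.1, 42.5, 93.2]]
rib [[7.1, -23.6, 61.2], [7.1, 25.3, 61.2], [-5.1, 24.0, 61.2], [-5.1, -23.5, 61.2]]
```

```bash
python3 -m creep '[[[-1,0.01,0.02,0.6,0],[-1,0,0,0.6,0],[-1,0,0,0.6,0],[-1,0,0,0.34,0],[1,0,0,0,0],[1,0,0,0,0],[1,0,0,0,0],[1,0,0,0,0],[1,0,0,0,0],[1,0,0,0,0]]]' 30
```

```text
time: 3.05
tool_pos: [525.3, -93.8, 34.6]
ee_rot: [0.001, 0.156, 0.988, -0.0]
wrist_force: [0.1, 0.1, 5.3]
finger_gap: 51.5
grasp_force: 33.0
```

```bash
python3 -m creep '[[[1,0,0,-0.3,0],[1,0,0,-0.9,0],[1,0,0,-0.93,0],[1,0.177,0.763,0,0],[1,0.177,0.763,0,0],[1,0.177,0.763,0,0],[1,0.177,0.763,0,0],[1,0.177,0.763,0,0],[1,0.177,0.763,0,0],[1,0,0,0,-0.029],[1,0,0,0,-0.029],[1,0,0,0,0]]]' 30;  python3 - <<'E'
from plant import bot
from h import *
import cv2
o=bot.observe();c=bot.camera("wrist");s=bot.camera("side");cv2.imwrite("pics/w2.png",c["image"][:,:,::-1]);cv2.imwrite("pics/s2.png",s["image"][:,:,::-1])
a=c["image"][30:350,170:480];b=s["image"][180:330,210:410]
a=cv2.resize(a,(436,450));b=cv2.resize(b,(364,273))
m=np.zeros((450,800,3),np.uint8);m[:,:436]=a;m[:273,436:]=b
cv2.imwrite("pics/m2.png",m[:,:,::-1])
T=pose(o);print(o["tool_pos"],np.degrees(np.arctan2(T[1,1],T[0,1])))
E
```

```text
time: 4.55
tool_pos: [540.0, 93.9, 118.7]
ee_rot: [-0.001, 0.066, 0.998, -0.0]
wrist_force: [0.4, -0.4, -3.3]
finger_gap: 51.4
grasp_force: 32.7
[539.98653646  93.91091227 118.72502166] 82.39719100453814
```

View pics/m2.png

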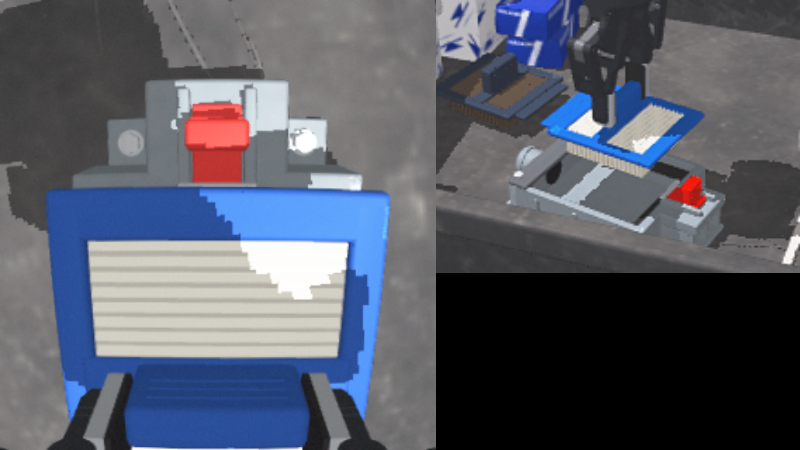

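The latch grip's top shows at crop (186–249, 118–150), squarely behind the filter's rear edge (row 191). The filter hangs level over the box.

```bash
cat >m3.py <<'E'
from plant import bot
from h import *
c=bot.camera("wrist");T=pose(bot.observe());T0=T[:3,3]
g=lambda a:np.array(a)/1.406+[170,30]
def w(px,z):
    p=wrist(g(px),z,c,T);return p.round(1).tolist(),((p-T0)@T[:3,:3]).round(1).tolist()
print("latch",w([(217.5,134)],66))
print("latch front/rear",w([(217.5,150),(217.5,118)],66))
print("platform guide ends",w([(147,82),(288,82)],48))
print("frame rear",w([(50,190),(386,193)],112))
print("bolts",w([(130,142),(305,142)],10))
E
python3 m3.py
```

```text
latch ([[464.3, 104.8, 66.0]], [[76.9, 0.9, 52.9]])
latch front/rear ([[470.2, 104.0, 66.0], [458.3, 105.6, 66.0]], [[70.9, 0.9, 52.9], [82.9, 0.9, 52.9]])
platform guide ends ([[439.5, 79.6, 48.0], [447.0, 135.7, 48.0]], [[98.1, -27.3, 70.9], [98.1, 29.3, 70.9]])
frame rear ([[471.1, 53.6, 112.0], [485.3, 152.6, 112.0]], [[63.3, -48.9, 6.9], [62.4, 51.1, 6.9]])
bolts ([[463.7, 62.6, 10.0], [474.9, 145.9, 10.0]], [[71.8, -41.0, 108.9], [71.8, 43.1, 108.9]])
```

```bash
python3 -m creep '[[[1,-0.09,0,0.4,0],[1,0,0,0.5,0],[1,0,0,0.4,0],[1,0,0,0.05,0],[1,0,0,0.05,0],[1,0,0,0.05,0],[1,0,0,0.05,0]]]' 30; python3 -m creep '[[[1,-0.02,0,0.04,0],[1,-0.02,0,0.04,0],[1,0,0,0,0]]]'
```

```text
time: 5.58
tool_pos: [548.8, 92.6, 61.5]
ee_rot: [0.005, 0.066, 0.998, -0.0]
wrist_force: [4.2, -2.4, 9.9]
finger_gap: 51.2
grasp_force: 34.9
time: 5.95
tool_pos: [551.0, 92.4, 58.5]
ee_rot: [0.006, 0.066, 0.998, -0.0]
wrist_force: [5.4, -2.9, 8.9]
finger_gap: 51.3
grasp_force: 35.2
```

```bash
python3 - <<'E'
from plant import bot
from h import *
import cv2
c=bot.camera("wrist");s=bot.camera("side");k=bot.camera("scene");o=bot.observe();print(o["tool_pos"],o["wrist_force"],o["qpos"])
a=c["image"][0:350,150:500];b=s["image"][220:340,230:390];d=k["image"][160:320,200:360]
m=np.zeros((600,800,3),np.uint8);m[:400,:400]=cv2.resize(a,(400,400));m[:300,400:]=cv2.resize(b,(400,300));m[300:,400:700]=cv2.resize(d,(300,300))
cv2.imwrite("pics/m4.png",m[:,:,::-1])
E
```

```text
[550.99992384  92.34862466  58.49774968] [ 5.74434755 -3.58343982  8.46243391] [ 0.04249727  0.39696213  1.79620086 -0.00185067  0.93735004 -1.39546178]
```

View pics/m4.png

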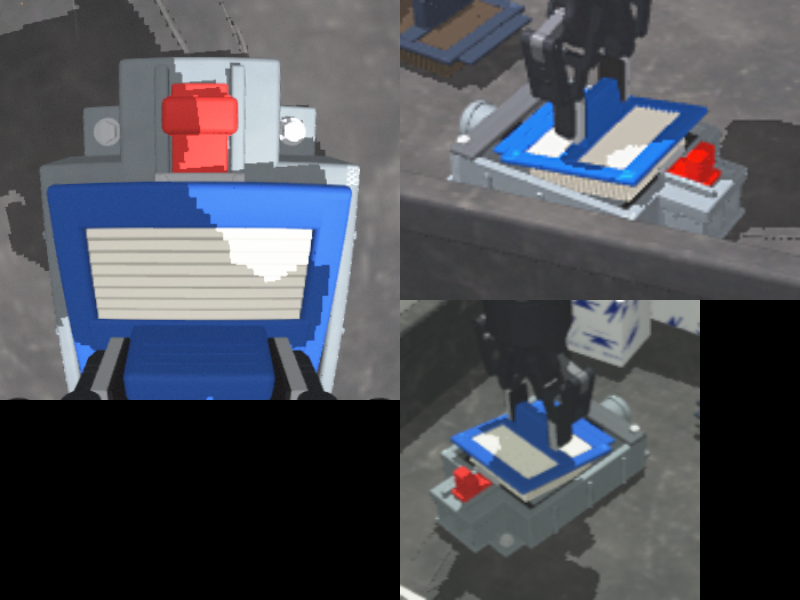

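The filter now stands nose down in the recess. Its rear is high behind, with corners at crop (48,187) and (352,186), and the tongue is short of the lip. I'll work out the tilt from the apparent width of the rear edge.

```bash
python3 - <<'E'
from plant import bot
from h import *
c=bot.camera("wrist");T=pose(bot.observe());T0=T[:3,3]
g=lambda a:np.array(a)/1.143+[150,0]
for z in(48,52,56,60,64,68,72,76):
    p=((wrist(g([(48,187),(352,186)]),z,c,T)-T0)@T[:3,:3]);print(z,p.round(1).tolist(),p[1,1]-p[0,1])
for z in (66,):
    p=((wrist(g([(162,97),(237,97),(200,97),(200,133)]),z,c,T)-T0)@T[:3,:3]);print("latch",p.round(1).tolist())
E
```

```text
48 [[63.9, -56.1, 9.8], [64.3, 58.2, 9.8]] 114.24807344204325
52 [[64.4, -54.6, 5.8], [64.8, 56.7, 5.8]] 111.24973859222618
56 [[64.9, -53.1, 1.8], [65.3, 55.1, 1.8]] 108.25140374240908
60 [[65.4, -51.6, -2.2], [65.8, 53.6, -2.2]] 105.25306889259198
64 [[65.9, -50.1, -6.2], [66.3, 52.1, -6.2]] 102.25473404277493
68 [[66.5, -48.6, -10.3], [66.8, 50.6, -10.2]] 99.25639919295786
72 [[67.0, -47.2, -14.3], [67.3, 49.1, -14.2]] 96.25806434314076
76 [[67.5, -45.7, -18.3], [67.8, 47.6, -18.2]] 93.25972949332366
latch [[93.8, -10.8, -8.5], [93.8, 12.4, -8.5], [93.6, 1.0, -8.5], [82.2, 1.0, -8.4]]
```

```bash
python3 -m creep '[[[1,-0.05,0,0.01,0],[1,-0.05,0,0.01,0],[1,-0.05,0,0.01,0],[1,-0.05,0,0,0],[1,-0.05,0,0,0],[1,0,0,0,0]]]'
```

```text
time: 6.9
tool_pos: [552.9, 92.1, 56.0]
ee_rot: [-0.003, 0.066, 0.998, 0.0]
wrist_force: [-7.3, -0.1, 13.3]
finger_gap: 51.1
grasp_force: 36.0
```

```bash
python3 -m creep '[[[1,0,0,-0.04,0],[1,0,0,-0.04,0],[1,0,0,0,0]]]'; cat > tilt.py <<'E'
from plant import bot
from h import *
import cv2
c=bot.camera("wrist");T=pose(bot.observe());T0=T[:3,3]
m=cv2.inRange(cv2.cvtColor(c["image"],cv2.COLOR_RGB2HSV),(100,140,40),(125,255,255))
m=cv2.morphologyEx(m,cv2.MORPH_OPEN,np.ones((5,5)));m[:100]=0
ys=np.where((m>0).sum(1)>150)[0];r=ys[0]+3;xs=np.where(m[r])[0];px=[(xs[0],ys[0]),(xs[-1],ys[0])]
W=lambda z:((wrist(px,z,c,T)-T0)@T[:3,:3])
a,b=W(50),W(70);wa,wb=a[1,1]-a[0,1],b[1,1]-b[0,1];z=50+20*(wa-103)/(wa-wb)
p=W(z);gz=T0[2]+8.4;print(px,"rear top z",z.round(1),"tool x",p[:,0].round(1),"tilt",[round(t,1) for t in np.arange(-3,25,.1) if abs(62*np.sin(np.radians(t))-15*np.cos(np.radians(t))-(z-gz))<.06])
E
python3 tilt.py
```

```text
time: 7.28
tool_pos: [555.6, 91.8, 57.3]
ee_rot: [-0.0, 0.066, 0.998, -0.0]
wrist_force: [-0.5, -0.0, -2.1]
finger_gap: 51.1
grasp_force: 34.1
[(np.int64(193), np.int64(159)), (np.int64(453), np.int64(159))] rear top z 58.8 tool x [67.2 67.1] tilt [np.float64(7.4)]
```

```bash
python3 -m creep '[[[1,-0.03,0,0.04,0],[1,-0.01,0,0.04,0],[1,0,0,0.04,0],[1,0,0,0.05,0],[1,0,0,0,0]]]'; python3 tilt.py
```

```text
time: 7.95
tool_pos: [556.3, 91.7, 51.7]
ee_rot: [-0.001, 0.066, 0.998, 0.0]
wrist_force: [-2.6, -0.2, 3.9]
finger_gap: 51.0
grasp_force: 35.3
[(np.int64(196), np.int64(160)), (np.int64(451), np.int64(160))] rear top z 50.2 tool x [66.4 66.3] tilt [np.float64(4.7)]
```

```bash
python3 -m creep '[[[1,0,0,0.04,0],[1,0,0,0.04,0],[1,0,0,0.04,0],[1,0,0,0.03,0],[1,0,0,0,0]]]'; python3 tilt.py
```

```text
time: 8.62
tool_pos: [556.3, 91.8, 45.6]
ee_rot: [-0.001, 0.066, 0.998, 0.0]
wrist_force: [-5.7, 1.1, 7.4]
finger_gap: 51.5
grasp_force: 36.2
[(np.int64(200), np.int64(163)), (np.int64(446), np.int64(163))] rear top z 38.8 tool x [64.3 64.3] tilt [np.float64(-0.2)]
```

```bash
python3 -m creep '[[[-0.6,0,0,0,0],[-0.6,0,0,0,0],[-0.6,0,0,0,0],[-0.6,0,0,-0.5,0],[-0.6,0,0,-0.8,0],[-0.6,0.7,0,-0.2,0],[1,0.7,0,0,0],[1,0.7,0,0,0],[1,0.85,0,0,0],[1,0,0,0,0]]]'; python3 - <<'E'
from plant import bot
from h import *
import cv2
c=bot.camera("wrist");s=bot.camera("side");k=bot.camera("scene");o=bot.observe();print(o["tool_pos"],o["wrist_force"])
for n,i in zip("wsk",(c,s,k)):cv2.imwrite(f"pics/5{n}.png",i["image"][:,:,::-1])
b=s["image"][230:330,240:390];d=k["image"][190:310,210:350]
m=np.zeros((600,800,3),np.uint8);m[:300,:450]=cv2.resize(b,(450,300),interpolation=2);m[:300,450:]=cv2.resize(d,(350,300),interpolation=2);m[300:,:400]=cv2.resize(c["image"],(400,300))
cv2.imwrite("pics/m5.png",m[:,:,::-1])
E
```

```text
time: 9.93
tool_pos: [437.4, 107.2, 104.6]
ee_rot: [-0.001, 0.066, 0.998, -0.0]
wrist_force: [0.3, 0.8, -0.5]
finger_gap: -0.1
grasp_force: 0.0
[441.71315003 107.07153906 105.22912247] [-0.04574793 -0.06887295 -0.37102124]
```

View pics/m5.png

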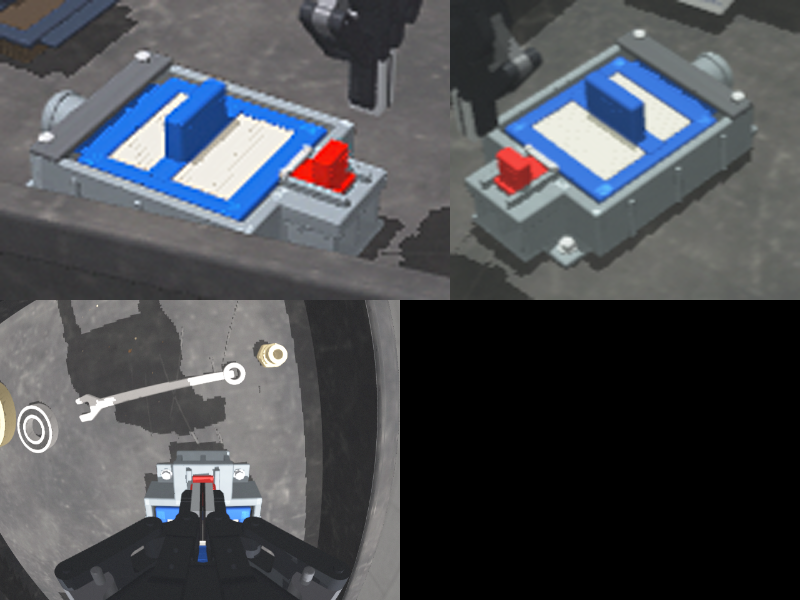

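The filter lies flat with its tongue under the lip in both side and scene views. The closed fingers are behind and above the red latch. Next I lower them and push the latch.

```bash
python3 -m creep '[[[1,0.05,0.01,0.3,0],[1,0,0,0.6,0],[1,0,0,0.35,0],[1,0,0,0,0]]]'; python3 -m creep '[[[1,-0.08,0,0,0],[1,-0.08,0,0,0],[1,-0.08,0,0,0],[1,-0.08,0,0,0],[1,-0.08,0,0,0],[1,0,0,0,0]]]'
```

```text
time: 10.58
tool_pos: [437.7, 107.5, 53.3]
ee_rot: [-0.002, 0.066, 0.998, -0.0]
wrist_force: [0.1, -0.4, 0.5]
finger_gap: 0.1
grasp_force: 0.0
time: 11.32
tool_pos: [454.8, 105.6, 55.0]
ee_rot: [0.0, 0.066, 0.998, -0.0]
wrist_force: [-1.2, 0.2, -0.6]
finger_gap: -0.1
grasp_force: 0.4
```

```bash
python3 -m creep '[[[1,-0.06,0,0,0],[1,-0.06,0,0,0],[1,-0.06,0,0,0],[1,-0.04,0,0,0],[1,0,0,0,0]]]'; python3 -m creep '[[[1,-0.05,0,0,0],[1,-0.05,0,0,0],[1,0,0,0,0]]]'
```

```text
time: 11.95
tool_pos: [459.9, 104.7, 54.6]
ee_rot: [-0.003, 0.066, 0.998, 0.0]
wrist_force: [-7.4, 1.3, 5.7]
finger_gap: 0.4
grasp_force: 3.7
time: 12.32
tool_pos: [459.9, 104.6, 54.1]
ee_rot: [-0.007, 0.066, 0.998, 0.0]
wrist_force: [-13.6, 4.0, 10.4]
finger_gap: -0.0
grasp_force: 6.9
```

```bash
python3 -m creep '[[[1,0.3,0,0,0],[1,0.2,0,0,0],[1,0,0,-0.7,0],[1,0,0,-0.9,0],[1,0.5,0,-0.9,0],[1,0.5,0,-0.2,0],[1,0,0,0,0],[1,0,0,0,0]]]'; python3 - <<'E'
from plant import bot
from h import *
import cv2
s=bot.camera("side");k=bot.camera("scene")
for n,i in zip("sk",(s,k)):cv2.imwrite(f"pics/6{n}.png",i["image"][:,:,::-1])
def q(i,y,x):return cv2.resize(i["image"][y:y+60,x:x+80],(400,300),interpolation=2)
S,K={"image":cv2.imread("pics/5s.png")[:,:,::-1]},{"image":cv2.imread("pics/5k.png")[:,:,::-1]}
m=np.vstack([np.hstack([q(S,255,310),q(K,230,210)]),np.hstack([q(s,255,310),q(k,230,210)])])
cv2.imwrite("pics/m6.png",m[:,:,::-1])
E
```

```text
time: 13.32
tool_pos: [407.4, 111.7, 162.0]
ee_rot: [-0.0, 0.066, 0.998, -0.0]
wrist_force: [0.5, -0.8, -0.4]
finger_gap: -0.1
grasp_force: 0.0
```

View pics/m6.png

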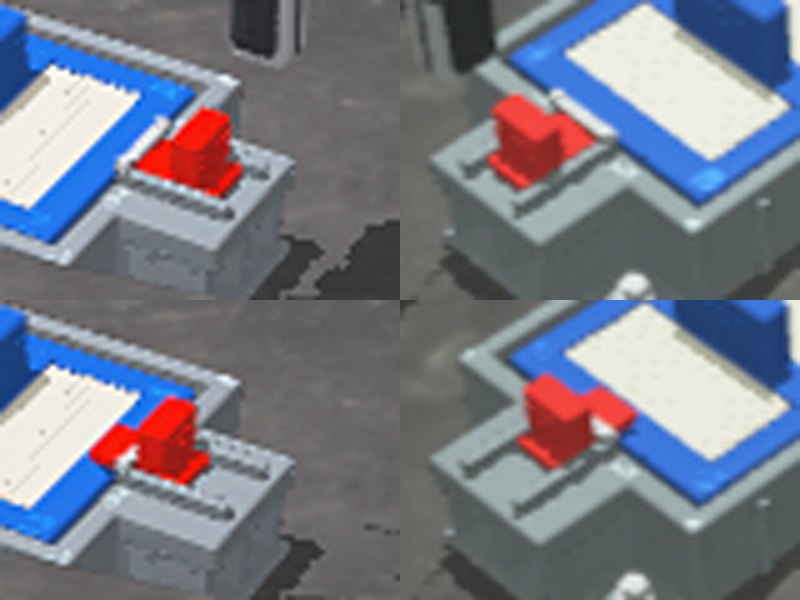

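The bolt now lies over the blue frame's edge. I'll check that the stroke was complete.

```bash
python3 - <<'E'
from plant import bot
from h import *
import cv2
def red(f,y,x):
    i=cv2.imread(f);h=cv2.cvtColor(i[y:y+60,x:x+80],cv2.COLOR_BGR2HSV);return (cv2.inRange(h,(0,150,60),(8,255,255))|cv2.inRange(h,(172,150,60),(180,255,255))),i[y:y+60,x:x+80]
for n,cam,y,x in(("s","side",255,310),("k","scene",230,210)):
    a,ia=red(f"pics/5{n}.png",y,x);b,ib=red(f"pics/6{n}.png",y,x)
    # match the grip block (upper part) between pictures
    ys,xs=np.where(a);t0=ys.min();xc=int(np.median(xs[ys<t0+5]))
    tpl=cv2.resize(ia[t0-1:t0+11,xc-7:xc+8],None,fx=8,fy=8,interpolation=2)
    r=cv2.matchTemplate(cv2.resize(ib,None,fx=8,fy=8,interpolation=2),tpl,cv2.TM_CCOEFF_NORMED);_,s,_,l=cv2.minMaxLoc(r)
    p0=np.array([xc,t0+3.])+[x,y];d=np.array(l)/8-[xc-7,t0-1]
    P=pin([p0,p0+d],62,bot.camera(cam));print(cam,round(s,2),d,np.linalg.norm(P[1]-P[0]).round(1),(P[1]-P[0]).round(1))
E
```

```text
side 0.84 [-6.625 -2.125] 13.0 [12.9 -1.4  0. ]
scene 0.83 [ 6.125 -3.75 ] 13.1 [13.  -2.1  0. ]
```

The measured stroke is 13 mm, and the latch could have started up to 3 mm in, so I can't tell if it is fully home. I'll push it again slightly higher to confirm the stop.

```bash
python3 -m creep '[[[1,-0.4,0,0.5,0],[1,-0.4,0,0.7,0],[1,0,0,0.8,0],[1,0,0,0.57,0],[1,0,0,0,0],[1,-0.1,0,0,0],[1,-0.1,0,0,0],[1,-0.1,0,0,0],[1,-0.1,0,0,0],[1,0,0,0,0]]]'; python3 -m creep '[[[1,-0.08,0,0,0],[1,-0.08,0,0,0],[1,0,0,0,0]]]'; python3 -m creep '[[[1,-0.1,0,-0.02,0],[1,-0.1,0,-0.02,0],[1,0,0,0,0]]]'
```

```text
time: 14.78
tool_pos: [455.7, 105.5, 60.4]
ee_rot: [0.0, 0.066, 0.998, 0.0]
wrist_force: [-0.3, 0.5, 0.1]
finger_gap: 0.2
grasp_force: 0.0
time: 15.15
tool_pos: [459.9, 104.8, 59.9]
ee_rot: [-0.002, 0.066, 0.998, -0.0]
wrist_force: [-3.5, 0.4, 2.9]
finger_gap: -0.2
grasp_force: 2.0
time: 15.52
tool_pos: [460.2, 104.6, 60.0]
ee_rot: [-0.009, 0.066, 0.998, 0.0]
wrist_force: [-14.8, 3.9, 7.4]
finger_gap: -0.3
grasp_force: 7.7
```

```bash
python3 -m creep '[[[1,0.3,0,0,0],[1,0.3,0,0,0],[1,0,0,-0.7,0],[1,0,0,-0.9,0],[1,0.4,0,-0.8,0],[1,0,0,0,0],[1,0,0,0,0],[1,0,0,0,0]]]'; python3 -c "
from plant import bot
print(bot.sign_off())"
```

```text
time: 16.52
tool_pos: [429.4, 108.7, 156.7]
ee_rot: [-0.001, 0.066, 0.998, -0.0]
wrist_force: [-0.6, -1.1, -0.1]
finger_gap: 0.5
grasp_force: 0.0
the job is handed in; nothing more can be done
None
```

The clean filter is hooked under the lip and lies flat on its seat, the red latch was then pushed over the frame's edge to a firm stop (same place on two pushes, about 13 mm measured from an unknown 0–3 mm start), and the job was handed in at 16.5 s with the arm clear; no result came back.

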